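Reset the mixer and seat its paddle beater

TASK

The mixer has cut out. First push the round reset plunger on its drive unit right down to its stop and let it spring back up; then take the flat paddle beater (not the wire whisk) out of the stand, turn it over the drive socket until its splines mesh with the slots, and push it fully home, collar flush on the socket rim, against the spring inside. Finish while still gripping the paddle and keeping it pressed home, and leave the whisk and everything else where it stands.

Things in the scene. Friction and masses are not known exactly. Their poses are not given: they have to be found in the camera images.
- drive_unit: White low mixer drive unit, 115 (x) x 185 (y) x 55 mm high, fixed to the worktop. Origin: centre of its underside. The drive socket stands on its top at y = +42 mm, the reset plunger at y = -52 mm (both at x = 0) in its own frame.
- socket_rim (a point): Centre of the top rim of the drive socket: steel turret, 52 mm across, 32 mm above the drive unit's top (rim at z = 87 mm). z points up; x and y run along the arms of its cross-shaped mouth, slots 9 mm wide reaching 15 mm from the axis, at a different angle each time. It does not turn under a beater (1 N m). The slots are equal: the paddle fits at every quarter turn.
- spring_seat (a joint): Travel (m) of the spring seat in the middle of the socket, its top 19 mm below the rim: 0 = up, about 0.009 when the paddle is fully home (end stop 0.012). It pushes up with 3.6 N at 0 and 7.2 N at 0.009, so a paddle that is let go is lifted several mm.
- reset_plunger (a joint): Travel (m) of the reset plunger: 0 = up, grows as it is pressed straight down, stop at 0.008. A spring lifts it again; fully down takes about 5 N.
- reset_plunger_top (a point): Centre of the top face of the steel reset plunger, 26 mm across, in a black housing on the drive unit's top; it moves down with the plunger.
- stand: Light wooden stand, 64 (x) x 175 (y) x 40 mm high, fixed, with two round holes 26 mm wide and 34 mm deep at y = -55 and +55 mm, in which the two attachments stand upright, either one in either hole. Origin: centre of its underside.
- paddle: Flat aluminium paddle beater, upright, about 120 g. Origin: centre of the underside of its collar (34 mm disc, 8 thick); z up. Below it: 4 fins along +-x, +-y, 6 mm thick, 23 across, 14 deep with V edges, and a 9 mm round pilot 28 deep. Above: neck, then a blade 8 mm thick (x), 56 wide (y), z = 26 to 100 mm, with a solid rib 24 mm wide up its middle: grip it there across x from above.
- whisk: Wire whisk attachment, 44 mm wide, with the same collar, fins and pilot, standing in the other hole of the stand, its top 140 mm above the worktop: carry the paddle clear over it; not to be used. Origin: centre of the underside of its collar.
- mug_a: Pink and white mug, 88 x 116 x 90 mm, bystander. Origin: centre of its underside.
- jar_a: Lidded glass jar, 65 mm across, 100 mm high, bystander. Origin: centre of its underside.
- can_a: Short food tin, 75 mm across, 58 mm high, bystander. Origin: centre of its underside.

How it is judged:
On the way, in this order (a step that is already met when the one before it is completed fails the run):
1. the reset plunger is pressed down to its stop (value of joint reset_plunger above 0.0068 m), for 0.15 s.
2. the plunger has sprung back and the paddle is lifted clear of the stand, in the gripper (value of joint reset_plunger below 0.002 m and z of paddle in the frame of stand above 0.07 m and contact force between the fingers and paddle above 1 N), for 0.1 s.
At the end, for the whole second after the job is handed in: The paddle is meshed in the drive socket, upright, its fins in the slots, its collar within 2 mm of the rim and the spring seat pressed at least 7 mm down; the plunger is up again; the gripper still grips the paddle (fingers either side of the blade) and keeps it pressed home, at rest (z of paddle in the frame of socket_rim below 0.002 m and horizontal distance between paddle and socket_rim below 0.004 m and angle between paddle's own z axis and vertical below 0.1 rad and (angle between the x axis of paddle and the x axis of socket_rim, either way round below 0.25 rad or angle between the x axis of paddle and the y axis of socket_rim, either way round below 0.25 rad) and value of joint spring_seat above 0.007 m and value of joint reset_plunger below 0.002 m and contact force between the fingers and paddle above 2 N and z of the grasp point in the frame of paddle below 0.114 m and linear speed of paddle below 0.02 m/s); the arm keeps its last pose, push and grip.
It fails at once if the whisk is moved more than 2 cm or taken out (distance of whisk from where it was at the start of the episode above 0.02 m).
It fails at once if a bystander (mug, jar, tin) is moved more than 3 cm or toppled (distance of any of mug_a, jar_a, can_a from where it was at the start of the episode above 0.03 m or angle between any of mug_a, jar_a, can_a's own z axis and vertical above 0.5 rad).
It also fails if it takes over 50 s, if anything falls off the work surface, if the arm or the gripper's body presses on something with over 40 N, if the wrist force passes 120 N, or if a joint passes its speed limit or range.

ROBOT

A 7-joint arm with a two-finger parallel gripper is mounted at the origin on a cart in front of the work surface, level with it; the furniture and walls round the work are solid. World frame = base frame: x ahead of the robot, y to its left, z up, the work surface at z = 0. Lengths are in m, angles in rad, forces in N, time in s.
With the tool pointing down it reaches from about 0.4 to 0.9 m from the base axis. Payload 5.5 kg.
Tool frame: the origin (TCP) lies midway between the tips of the shut fingers; the grasp point (between the pads) lies 19 mm behind it (manip.grip_depth is the distance from the TCP to the grasp point, in m); z points along the fingers, x is the direction in which the jaws open and shut, and the axes are right-handed (so a half turn about z gives the same grasp; the last joint's range is limited). The gripper opens to 92 mm and grips with 3 to 60 N. Pads are 19 mm wide; open, the fingers measure 130 mm over their backs; the gripper's body (75 mm by 190 mm) begins 47 mm behind the grasp point.
Start: joints at [1.461, 0.501, -0.427, 1.55, 0.221, 1.138, -0.21], TCP at [0.237, -0.605, 0.227] pointing down, gripper open.
Joint ranges: [-2.88, 2.88], [-0.31, 2.03], [-1.54, 1.56], [0.2, 2.42], [-1.41, 4.55], [0.19, 2.02], [-2.57, 2.57]. Speed limits (rad/s): [2.57, 2.57, 3.14, 3.14, 3.14, 3.14, 3.14].

INTERFACE

Orientations are given as a unit quaternion [x, y, z, w].
In Python, from bench import manip, effector, viewer gives the robot as it stands. Calls block until the motion is done:
- manip.move_pose(position, orientation): joint-space move of the TCP to a pose.
- manip.servo_line(position, ori=None, vel=0.15): straight line of the TCP; ori=None keeps the orientation; vel is the mean speed in m/s.
- manip.movej(angles): joint-space move.
- effector.open_jaws() and effector.close(f_grip=None): open the fingers fully, or close them until they stop; f_grip is the grip in N (None keeps the last).
- manip.sleep(seconds).
- manip.solve_ik(position, orientation): joint angles nearest the present ones, or None.
- viewer.get_image(name): name is "side" or "top"; returns the picture (400x640x3 uint8, red, green, blue); there is no depth.
- viewer.get_calibration(name): a dict with "vfov" (degrees; the focal length in pixels is half the picture's height over the tangent of half this angle, whatever the lens; pixels are square), "cx", "cy" (the principal point, pixels), "dist_coeffs" ([k1, k2, p1, p2, k3] as OpenCV has them; the pictures are not rectified), "eye" and "attitude" of the camera in the world. Camera axes: x right, y down, z forward; pixel columns grow to the right and rows downward; lengths in m; the calibration is good to about 2 mm. A picture is of the moment at which its call begins. get_calibration takes no time and is no camera call.
A pose or a line that the arm cannot do raises manip.PlanningError and nothing moves.
- manip.hand_in(): hands the job in, once; it reports no verdict.
Readings, each from a call of its own:
- manip.current_clock(): time.
- manip.current_q(): joint angles.
- manip.current_joint_velocities(): joint speeds.
- manip.current_tau(): joint torques, N m.
- manip.current_tool_pos(): TCP position.
- manip.current_tcp_rot(): TCP orientation.
- manip.current_force(): force on the tool from outside, world axes, zero at the start.
- manip.current_wrist_torque(): the same for the moment, N m.
- manip.current_finger_gap(): finger opening in m.
Only numpy, scipy, OpenCV 4.12 (cv2) and the standard library are available. Lean on these libraries where they do the work, as an engineer would, in place of code of your own. Each camera call takes 0.05 s, during which the arm holds its last target.

## Working session

There is one attempt and no reset: what is moved stays moved. The work goes in short steps, each a Python script; the robot and the scene stay as the last script left them, time stands still between calls to the robot, and variables do not carry over. Pictures are saved under pics/ and viewed, and the job is handed in when it is done.

```bash
ls; mkdir -p pics; python3 - <<'E'
from bench import manip, effector, viewer
import cv2
for n in("side","top"):
    im=viewer.get_image(n); cv2.imwrite(f"pics/{n}0.png",im[:,:,::-1]); print(n,viewer.get_calibration(n))
print(manip.current_clock(),manip.current_tool_pos(),manip.current_tcp_rot(),manip.current_force())
E
```

```text
pics
side {'vfov': 55.46280065649898, 'cx': 316.3190273152474, 'cy': 194.50738822284993, 'dist_coeffs': array([-0.00165502,  0.        ,  0.        ,  0.        ,  0.        ]), 'eye': array([-0.68939529,  0.42172855,  0.71130818]), 'attitude': array([-0.48415042,  0.69762821, -0.42588164,  0.31231087])}
top {'vfov': 44.79695153664049, 'cx': 322.3649826787273, 'cy': 198.1481051292492, 'dist_coeffs': array([-0.03669338,  0.        ,  0.        ,  0.        ,  0.        ]), 'eye': array([ 0.29275951, -0.00779857,  1.76516076]), 'attitude': array([-0.69595077,  0.71460443, -0.05245665,  0.04734271])}
0.1 [ 0.23645906 -0.60478101  0.2257946 ] [ 8.25927947e-01 -5.63775008e-01 -7.20995001e-04 -4.96054308e-04] [0.801172   0.34336074 0.35742512]
```

View pics/side0.png

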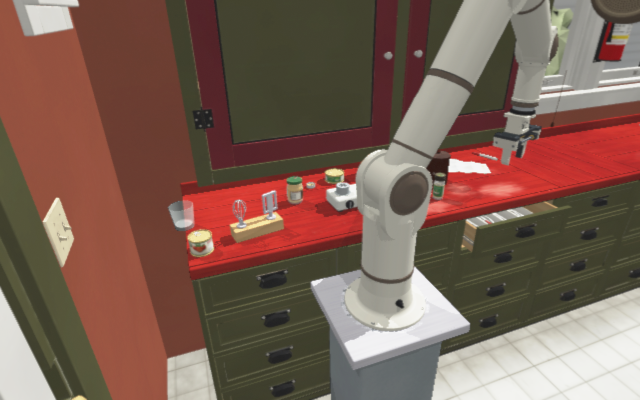

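View pics/top0.png

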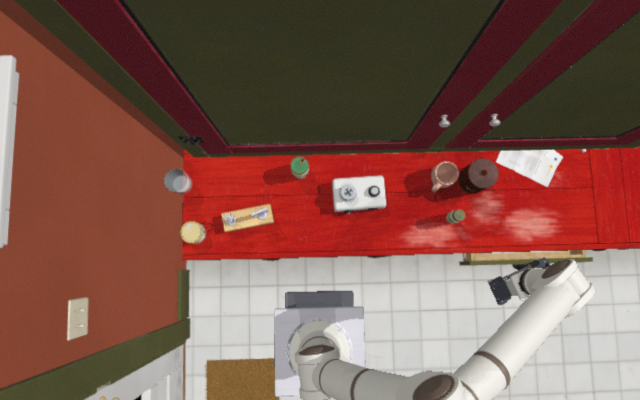

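```bash
cat > h.py <<'E'
import numpy as np, cv2
from scipy.spatial.transform import Rotation as R
from bench import manip, effector, viewer
def K(n):
    c=viewer.get_calibration(n); f=200/np.tan(np.radians(c['vfov'])/2)
    return np.array([[f,0,c['cx']],[0,f,c['cy']],[0,0,1]]),c['dist_coeffs'],np.array(c['eye']),R.from_quat(c['attitude'])
def ray(n,px):
    k,d,e,r=K(n); u=cv2.undistortPoints(np.array(px,float).reshape(-1,1,2),k,d).reshape(-1,2)
    v=r.apply(np.c_[u,np.ones(len(u))]); return e,v/np.linalg.norm(v,axis=1)[:,None]
def onplane(n,px,z):
    e,v=ray(n,px); return e+v*((z-e[2])/v[:,2])[:,None]
def proj(n,P):
    k,d,e,r=K(n); q=r.inv().apply(np.atleast_2d(P)-e)
    return cv2.projectPoints(q,np.zeros(3),np.zeros(3),k,d)[0].reshape(-1,2)
def tri(ps,pt):
    A=np.zeros((3,3));b=np.zeros(3);L=[]
    for n,p in(("side",ps),("top",pt)):
        e,v=ray(n,[p]);v=v[0];M=np.eye(3)-np.outer(v,v);A+=M;b+=M@e;L.append((e,v))
    X=np.linalg.solve(A,b); return X,[np.linalg.norm(np.cross(X-e,v)) for e,v in L]
def zoom(img,x0,x1,y0,y1,s,fn):
    c=cv2.resize(img[y0:y1,x0:x1,::-1],None,fx=s,fy=s,interpolation=cv2.INTER_CUBIC); cv2.imwrite(fn,c)
E
python3 - <<'E'
from h import *
t=cv2.imread('pics/top0.png')[:,:,::-1]; s=cv2.imread('pics/side0.png')[:,:,::-1]
zoom(t,325,395,165,220,11,'pics/t_drive.png'); zoom(t,215,285,195,240,11,'pics/t_stand.png')
zoom(s,220,300,180,245,9,'pics/s_stand.png'); zoom(s,315,375,165,215,11,'pics/s_drive.png')
E
```

```text
(no output)
```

View pics/t_drive.png

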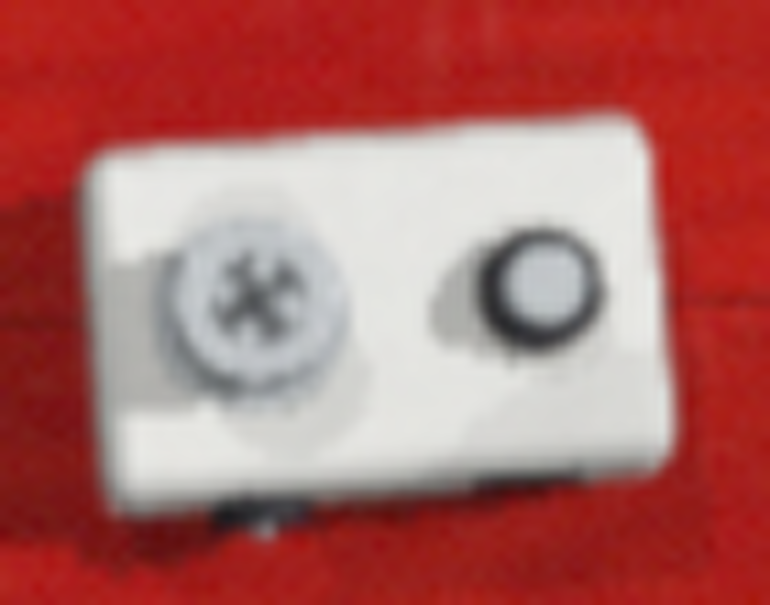

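View pics/t_stand.png

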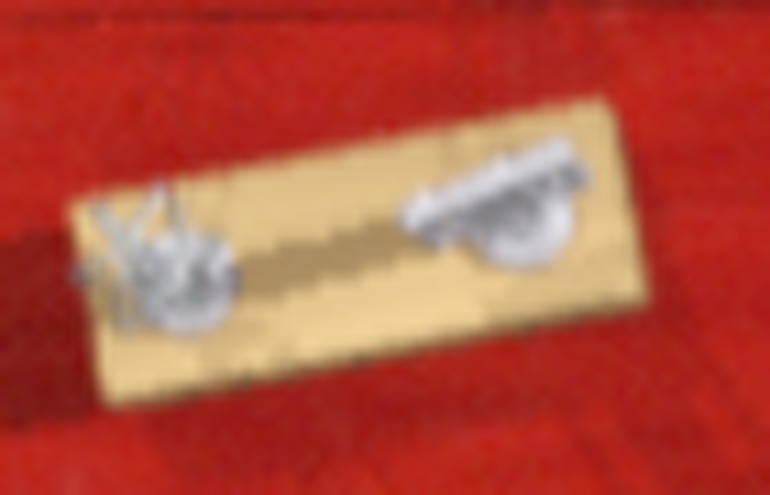

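View pics/s_stand.png

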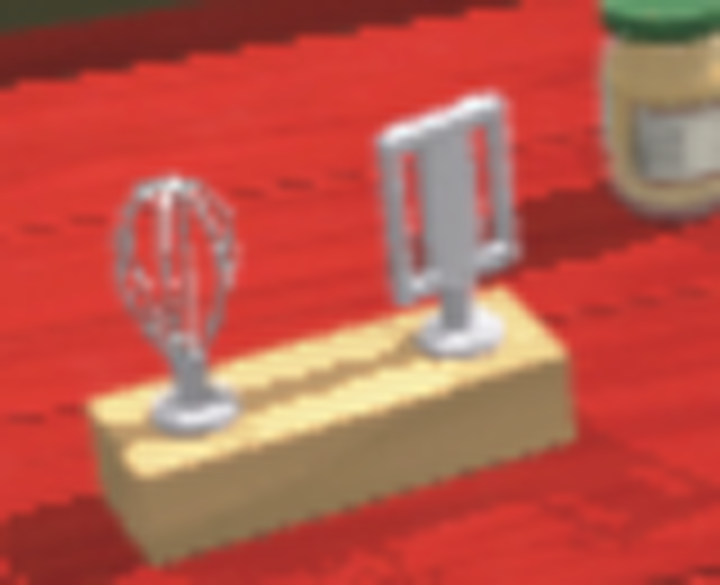

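View pics/s_drive.png

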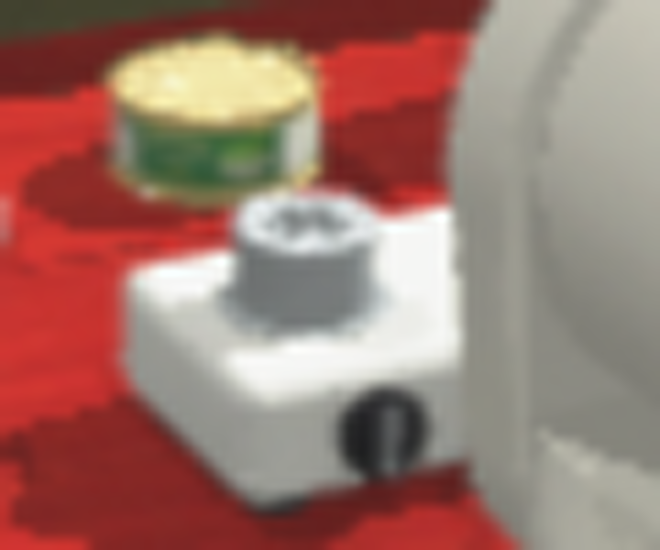

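```bash
python3 - <<'E'
from h import *
t=cv2.imread('pics/top0.png')[:,:,::-1]; s=cv2.imread('pics/side0.png')[:,:,::-1]
def cz(u,v,x0,y0,sc): return np.array([x0+(u+.5)/sc-.5, y0+(v+.5)/sc-.5])
# drive top outline
m=((t.min(2)>100)&(t.max(2).astype(int)-t.min(2)<45)).astype(np.uint8); w=np.zeros_like(m); w[165:220,325:395]=m[165:220,325:395]
c=max(cv2.findContours(w,0,2)[0],key=cv2.contourArea); r=cv2.minAreaRect(c); print('drive rect',r)
b=onplane('top',cv2.boxPoints(r),.055); print(b.round(4))
hsv=cv2.cvtColor(t,cv2.COLOR_RGB2HSV)
m=((hsv[:,:,0]>13)&(hsv[:,:,0]<35)&(hsv[:,:,1]>60)).astype(np.uint8); w=np.zeros_like(m); w[195:240,215:285]=m[195:240,215:285]
c=max(cv2.findContours(w,0,2)[0],key=cv2.contourArea); r=cv2.minAreaRect(c); print('stand rect',r)
b=onplane('top',cv2.boxPoints(r),.04); print(b.round(4), np.linalg.norm(b[0]-b[1]),np.linalg.norm(b[1]-b[2]), b.mean(0))
sock_t=cz(258,298,325,165,11); pl_t=cz(545,288,325,165,11)
print('sock', onplane('top',[sock_t],.087), 'pl',[onplane('top',[pl_t],z).round(4) for z in(.06,.075)])
sock_s=cz(305,222,315,165,11); print('sock tri',tri(sock_s,sock_t))
# paddle blade top ends: side (382,138),(500,100); top (405,218),(580,145)
for a,bb in(((384,142),(410,212)),((497,100),(573,145)),((440,120),(492,178))):
    print('pad',tri(cz(*a,220,180,9),cz(*bb,215,195,11)))
print('collar',tri(cz(461,328,220,180,9),cz(522,212,215,195,11)))
print(proj('top',[[0.5,0.3,.05]]))
for n in ('jar',):pass
E
```

```text
drive rect ((358.6304016113281, 192.74954223632812), (32.789310455322266, 51.804508209228516), 85.03025817871094)
[[ 0.6054 -0.0577  0.055 ]
 [ 0.617  -0.2435  0.055 ]
 [ 0.4987 -0.2483  0.055 ]
 [ 0.4875 -0.0643  0.055 ]]
stand rect ((247.17727661132812, 217.6805419921875), (18.617652893066406, 49.771820068359375), 79.2156982421875)
[[0.493  0.3403 0.04  ]
 [0.5221 0.165  0.04  ]
 [0.456  0.1534 0.04  ]
 [0.4272 0.3278 0.04  ]] 0.1777331285340869 0.06709978085052255 [0.47456604 0.2466269  0.04      ]
sock [[ 0.55190028 -0.11352167  0.087     ]] pl [array([[ 0.5569, -0.2083,  0.06  ]]), array([[ 0.5546, -0.2065,  0.075 ]])]
sock tri (array([ 0.55199741, -0.11355939,  0.08637553]), [np.float64(1.7639977174226873e-06), np.float64(1.763997717430034e-06)])
pad (array([0.4769183 , 0.21653197, 0.136944  ]), [np.float64(0.00010517231890547989), np.float64(0.00010517231890554001)])
pad (array([0.49649736, 0.16687414, 0.13680335]), [np.float64(0.000464094734851109), np.float64(0.00046409473485117656)])
pad (array([0.48689658, 0.19181227, 0.13710535]), [np.float64(0.00045865345091493755), np.float64(0.0004586534509149115)])
collar (array([0.4860918 , 0.19214675, 0.04579754]), [np.float64(0.0007936757272385444), np.float64(0.0007936757272387085)])
[[231.74884416 210.64030588]]
```

```bash
python3 - <<'E'
from h import *
from scipy.ndimage import map_coordinates
t=cv2.imread('pics/top0.png').mean(2); s=cv2.imread('pics/side0.png').mean(2)
a=np.arange(0,360,5)
for n,im in(('top',t),('side',s)):
  for C in ((.552,-.1135,.087),(.553,-.1135,.087),(.551,-.1135,.087),(.552,-.1125,.087),(.552,-.1145,.087)):
    out=[]
    for r in(.008,.010,.012,.014):
        th=np.radians(a); P=np.c_[C[0]+r*np.cos(th),C[1]+r*np.sin(th),0*th+C[2]]
        p=proj(n,P); v=map_coordinates(im,[p[:,1],p[:,0]],order=3)
        f=-(v*np.exp(-4j*th)).mean(); out.append((round(np.degrees(np.angle(f))/-4%90*1,1),round(abs(f),1)))
    print(n,C,[( round((-x)%90,1),m) for x,m in out])
# rim circle: centroid of bluish pixels
zz=cv2.imread('pics/top0.png')
print(proj('top',[[.552,-.1135,.087]]))
E
```

```text
top (0.552, -0.1135, 0.087) [(np.float64(59.5), np.float64(11.9)), (np.float64(58.9), np.float64(16.8)), (np.float64(59.7), np.float64(16.2)), (np.float64(61.1), np.float64(10.7))]
top (0.553, -0.1135, 0.087) [(np.float64(59.3), np.float64(11.0)), (np.float64(59.1), np.float64(15.5)), (np.float64(60.3), np.float64(14.8)), (np.float64(61.8), np.float64(10.2))]
top (0.551, -0.1135, 0.087) [(np.float64(59.9), np.float64(11.5)), (np.float64(58.8), np.float64(16.2)), (np.float64(59.2), np.float64(16.0)), (np.float64(60.5), np.float64(10.6))]
top (0.552, -0.1125, 0.087) [(np.float64(59.6), np.float64(11.8)), (np.float64(59.1), np.float64(16.6)), (np.float64(59.7), np.float64(16.2)), (np.float64(60.7), np.float64(10.9))]
top (0.552, -0.1145, 0.087) [(np.float64(58.9), np.float64(10.4)), (np.float64(58.9), np.float64(14.8)), (np.float64(59.7), np.float64(14.5)), (np.float64(60.9), np.float64(10.1))]
side (0.552, -0.1135, 0.087) [(np.float64(56.3), np.float64(4.5)), (np.float64(56.1), np.float64(5.7)), (np.float64(55.0), np.float64(4.7)), (np.float64(52.8), np.float64(3.3))]
side (0.553, -0.1135, 0.087) [(np.float64(55.0), np.float64(3.9)), (np.float64(55.4), np.float64(4.9)), (np.float64(55.3), np.float64(4.2)), (np.float64(52.9), np.float64(3.5))]
side (0.551, -0.1135, 0.087) [(np.float64(57.6), np.float64(4.9)), (np.float64(56.9), np.float64(6.2)), (np.float64(55.2), np.float64(5.1)), (np.float64(53.1), np.float64(3.0))]
side (0.552, -0.1125, 0.087) [(np.float64(53.1), np.float64(2.9)), (np.float64(53.8), np.float64(3.5)), (np.float64(53.7), np.float64(3.1)), (np.float64(50.5), np.float64(3.1))]
side (0.552, -0.1145, 0.087) [(np.float64(57.6), np.float64(5.2)), (np.float64(56.8), np.float64(6.7)), (np.float64(55.3), np.float64(5.8)), (np.float64(54.5), np.float64(3.5))]
[[347.99283989 191.60838831]]
```

```bash
python3 - <<'E'
from h import *
t=cv2.imread('pics/top0.png'); s=cv2.imread('pics/side0.png')
g=np.linspace(-.03,.03,360); O=[]
for n,im in(('top',t),('side',s)):
    X,Y=np.meshgrid(g[::-1],-g,indexing='ij')  # rows: +x up; cols: +y left
    Y=np.tile(g[::-1],(360,1)); X=np.tile(g[::-1][:,None],(1,360))
    p=proj(n,np.c_[.552+X.ravel(),-.1135+Y.ravel(),0*X.ravel()+.087]).astype(np.float32).reshape(360,360,2)
    o=cv2.remap(im,p[...,0],p[...,1],cv2.INTER_CUBIC)
    for a in(30.5,120.5):
        d=np.array([np.cos(np.radians(a)),np.sin(np.radians(a))])*110
        cv2.line(o,(int(180-d[1]),int(180-d[0])),(int(180+d[1]),int(180+d[0])),(0,255,0) if a<90 else (255,0,0),1)
    O.append(o)
cv2.imwrite('pics/rect.png',np.hstack(O))
E
```

```text
(no output)
```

View pics/rect.png

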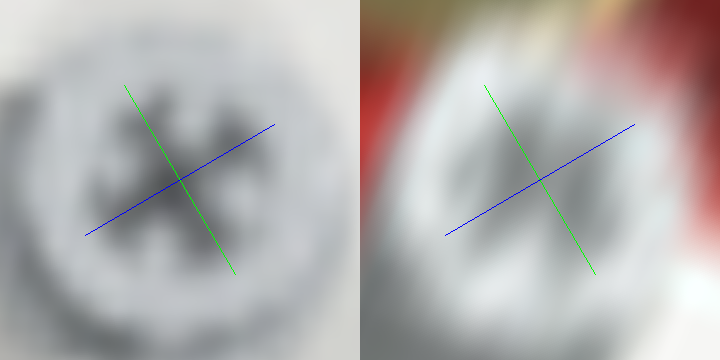

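```bash
python3 - <<'E'
from h import *
print('hinge',tri((204,118),(190,138)))
print('knob',tri((388,56),(444,120)), tri((418,53),(494,119)))
print('tin',onplane('side',[(334,176)],.05)); print('peach',onplane('side',[(200,236)],.05),onplane('top',[(193,232)],.05))
print('jar',tri((294,180),(299,161)))
print('edge',onplane('top',[(350,152)],0.),onplane('top',[(350,152)],0.5))
print(manip.current_tool_pos())
def q(a): 
    a=np.radians(a);return R.from_matrix(np.c_[[np.cos(a),np.sin(a),0],[np.sin(a),-np.cos(a),0],[0,0,-1]]).as_quat()
for nm,p in(('plhi',(.556,-.207,.15)),('pl',(.556,-.207,.07)),('sock',(.552,-.1135,.24)),('sock',(.552,-.1135,.148)),('stand',(.4865,.192,.25)),('stand',(.4865,.192,.10))):
  for a in(21.5,28.5,201.5,208.5,90,0,180,-90):
    r=manip.solve_ik(p,q(a)); print(nm,a,None if r is None else np.round(r,2))
E
```

```text
hinge (array([0.67939064, 0.36182332, 0.37359734]), [np.float64(0.0035934393131287407), np.float64(0.00359343931312872)])
knob (array([ 0.66550078, -0.34591552,  0.53708924]), [np.float64(0.001859316242947506), np.float64(0.0018593162429475234)]) (array([ 0.66436104, -0.47743908,  0.54049846]), [np.float64(0.0017120208045717318), np.float64(0.001712020804571839)])
tin [[ 0.72117768 -0.14710419  0.05      ]]
peach [[0.43536751 0.43971891 0.05      ]] [[0.42742056 0.43749736 0.05      ]]
jar (array([0.6643337 , 0.05266595, 0.08904487]), [np.float64(0.0031709170282445014), np.float64(0.003170917028244547)])
edge [[ 0.71458061 -0.13161327  0.        ]] [[ 0.59509543 -0.09654148  0.5       ]]
[ 0.23645906 -0.60478101  0.2257946 ]
plhi 21.5 [ 0.98  0.63 -0.92  1.76  0.57  1.05  0.23]
plhi 28.5 [ 0.99  0.64 -0.94  1.75  0.59  1.05  0.34]
plhi 201.5 [-0.35  0.62  0.91  1.8  -0.57  1.01 -1.98]
plhi 208.5 [ 0.56  0.47 -0.33  1.77  0.18  0.93 -2.48]
plhi 90 [ 1.03  0.68 -1.01  1.75  0.64  1.08  1.37]
plhi 0 [ 0.94  0.61 -0.86  1.76  0.53  1.03 -0.11]
plhi 180 [-0.46  0.74  1.13  1.8  -0.76  1.1
[... 1496 characters left out ...]
nd 208.5 [-1.44  0.55  1.37  1.88 -0.58  1.2  -2.51]
stand 90 [ 0.56  0.52 -1.29  1.83  0.54  1.21  0.67]
stand 0 [ 0.56  0.52 -1.29  1.83  0.54  1.21 -0.9 ]
stand 180 [ 0.56  0.52 -1.29  1.83  0.54  1.21  2.24]
stand -90 [ 0.46  0.42 -1.11  1.83  0.41  1.15 -2.36]
stand 21.5 [ 0.41  0.7  -1.11  1.96  0.77  0.98 -0.7 ]
stand 28.5 [ 0.41  0.7  -1.1   1.96  0.76  0.98 -0.57]
stand 201.5 [-1.21  0.66  1.04  2.01 -0.73  0.91 -2.54]
stand 208.5 [-1.13  0.58  0.91  2.01 -0.61  0.85 -2.52]
stand 90 [ 0.5   0.87 -1.3   1.95  0.95  1.13  0.36]
stand 0 [ 0.39  0.68 -1.06  1.96  0.73  0.96 -1.05]
stand 180 [ 0.5   0.87 -1.3   1.95  0.95  1.13  1.93]
stand -90 [ 0.22  0.55 -0.81  1.96  0.52  0.85 -2.45]
```

```bash
cat >> h.py <<'E'
def q(a):
    a=np.radians(a);return R.from_matrix(np.c_[[np.cos(a),np.sin(a),0],[np.sin(a),-np.cos(a),0],[0,0,-1]]).as_quat()
def st(m=''):
    print(m,round(manip.current_clock(),2),np.round(manip.current_tool_pos(),4),'F',np.round(manip.current_force(),2),'M',np.round(manip.current_wrist_torque(),2),'gap',round(manip.current_finger_gap(),4))
E
python3 - <<'E'
from h import *
manip.move_pose([.45,-.26,.26],q(-90)); st()
effector.close(10); st()
manip.move_pose([.5555,-.2065,.13],q(-90)); manip.sleep(.2); st()
im=viewer.get_image('top'); zoom(im,310,410,140,230,7,'pics/t1.png'); im=viewer.get_image('side'); zoom(im,300,400,130,220,7,'pics/s1.png')
E
```

```text
1.61 [ 0.4496 -0.2613  0.2599] F [-1.22  0.31 -0.36] M [ 0.03  0.01 -0.02] gap 0.0917
 3.04 [ 0.45 -0.26  0.26] F [ 0.68 -0.45 -0.04] M [ 0.03 -0.03  0.02] gap 0.0002
 3.98 [ 0.5556 -0.2085  0.1318] F [ 0.42 -0.11  0.55] M [-0.   -0.02  0.03] gap 0.0005
```

View pics/t1.png

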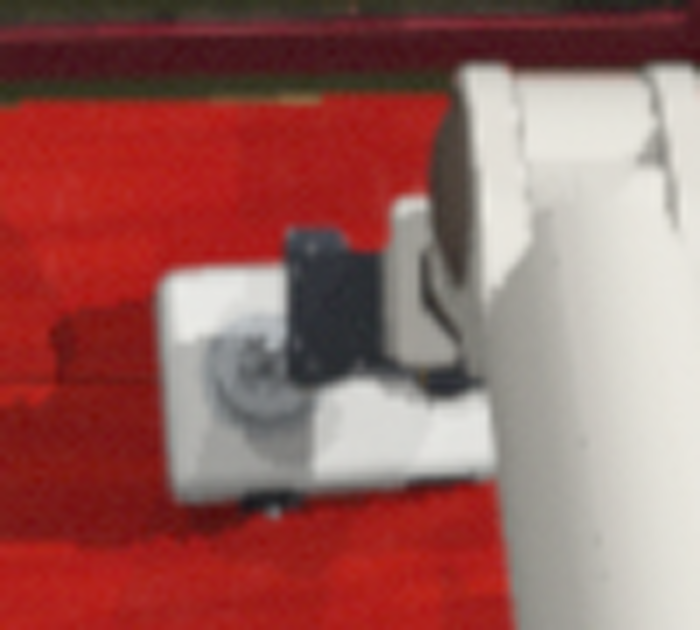

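View pics/s1.png

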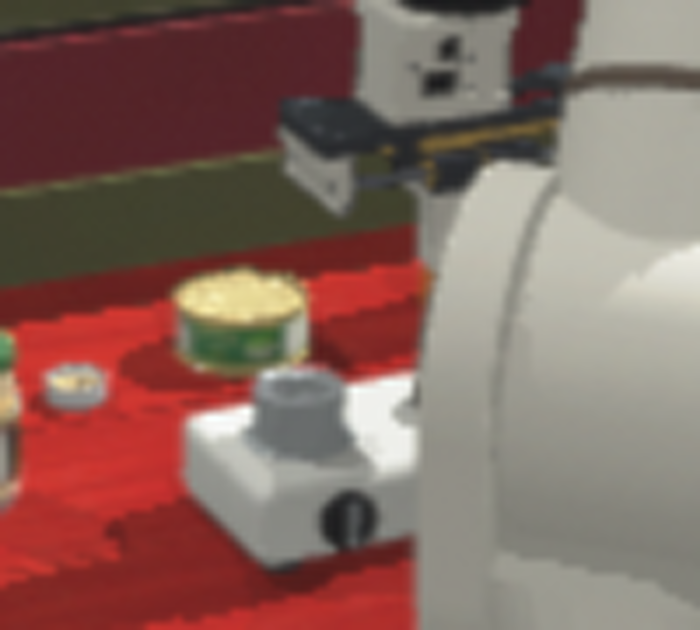

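The views show the closed gripper over the plunger and its body clear above the socket; the plunger is still hidden in the side view, so I'll find it by touch.

```bash
python3 - <<'E'
from h import *
x,y=.5555,-.2065
manip.servo_line([x,y,.09],vel=.08); st()
z=.09; c=None
while z>.052:
    z-=.002; manip.servo_line([x,y,z],vel=.03)
    f=manip.current_force()[2]; p=manip.current_tool_pos()[2]
    print(round(z,3),round(p,4),round(f,2),round(manip.current_clock(),2))
    if f>14: break
st()
manip.sleep(.3); st()
E
```

```text
4.72 [ 0.5555 -0.2062  0.0896] F [-0.03  0.55  0.28] M [ 0.01  0.03 -0.04] gap 0.0002
0.088 0.0883 0.07 4.97
0.086 0.086 -0.61 5.22
0.084 0.0838 -0.11 5.47
0.082 0.0818 0.34 5.72
0.08 0.0798 -0.17 5.97
0.078 0.0782 2.19 6.22
0.076 0.0762 2.53 6.47
0.074 0.0741 4.28 6.72
0.072 0.0721 3.61 6.97
0.07 0.0712 12.47 7.22
0.068 0.0709 26.41 7.47
 7.47 [ 0.556  -0.2066  0.0709] F [-7.38  1.19 26.41] M [ 0.44  1.67 -0.01] gap 0.0007
 7.78 [ 0.556  -0.2066  0.0709] F [-8.13  1.17 24.96] M [ 0.44  1.64 -0.02] gap 0.0005
```

Contact came at z=0.079 and the hard stop at 0.071, so 8 mm of travel, as specified. Next I'll retract and go for the paddle.

```bash
python3 - <<'E'
from h import *
manip.servo_line([.5555,-.2065,.12],vel=.1); manip.servo_line([.53,-.18,.27],vel=.25); st()
manip.move_pose([.4865,.192,.27],q(21.5)); effector.open_jaws(); st()
manip.servo_line([.4865,.192,.165],vel=.15); manip.sleep(.1); st()
im=viewer.get_image('top'); zoom(im,205,305,170,250,7,'pics/t2.png'); im=viewer.get_image('side'); zoom(im,220,320,130,240,5,'pics/s2.png')
E
```

```text
9.21 [ 0.5291 -0.1803  0.2685] F [ 0.37  0.67 -1.12] M [ 0.05  0.03 -0.03] gap 0.0006
 12.07 [0.4865 0.192  0.27  ] F [ 0.16 -0.17  0.38] M [-0.03 -0.12 -0.01] gap 0.092
 13.02 [0.4873 0.1925 0.1661] F [ 0.58  0.23 -0.85] M [ 0.01 -0.12 -0.05] gap 0.0916
```

View pics/t2.png

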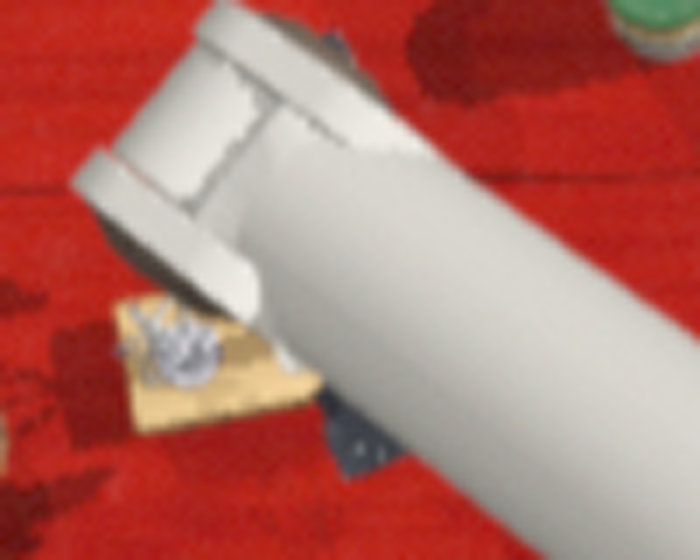

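View pics/s2.png

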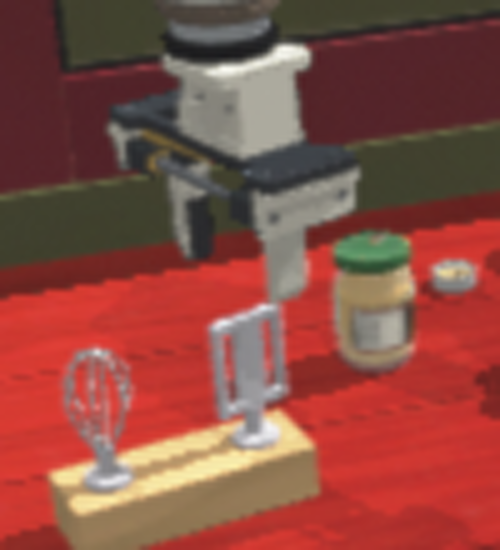

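The side view shows the open jaws straddling the blade line, with the whisk clear. Next: descend and grip.

```bash
python3 - <<'E'
from h import *
manip.servo_line([.4865,.192,.101],vel=.12); st()
effector.close(40); st()
manip.servo_line([.4865,.192,.29],vel=.15); manip.sleep(.15); st()
im=viewer.get_image('side'); zoom(im,220,320,100,240,4,'pics/s3.png')
cv2.imwrite('pics/s3full.png',im[:,:,::-1])
E
```

```text
13.8 [0.4866 0.1924 0.1013] F [ 0.19 -0.26 -0.03] M [ 0.   -0.15  0.  ] gap 0.0919
 15.06 [0.4864 0.192  0.1009] F [-0.19 -0.08 -0.2 ] M [ 0.03 -0.11  0.01] gap 0.0077
 16.62 [0.4861 0.1919 0.2893] F [ 0.25 -0.39 -1.91] M [ 0.03 -0.11 -0.  ] gap 0.0082
```

View pics/s3.png

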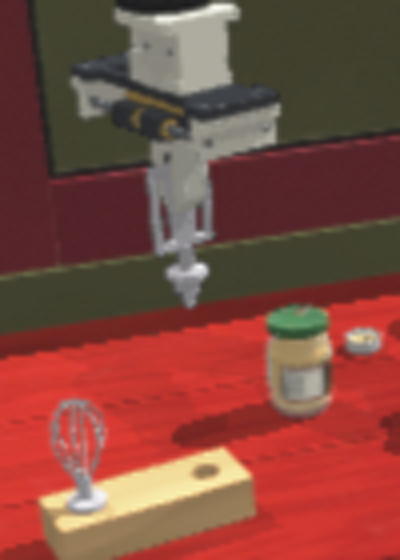

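```bash
python3 - <<'E'
from h import *
def cz(u,v,x0,y0,sc): return np.array([x0+(u+.5)/sc-.5, y0+(v+.5)/sc-.5])
s=cv2.imread('pics/s3full.png')[:,:,::-1]; zoom(s,250,285,130,185,12,'pics/s3z.png')
P=np.array([[.4861,.1919,z] for z in(.229+.004,.229-.028)]); print(proj('side',P))
yd=np.array([-np.sin(np.radians(21.5)),np.cos(np.radians(21.5)),0]); print(proj('side',P+.01*yd))
print([ ((p-[250,130]+.5)*12-.5).round(0) for p in proj('side',P)])
E
```

```text
[[266.35141994 167.30298988]
 [267.11997453 176.06471659]]
[[263.86681146 168.09751809]
 [264.66622587 176.89021563]]
[array([202., 453.]), array([211., 558.])]
```

View pics/s3z.png

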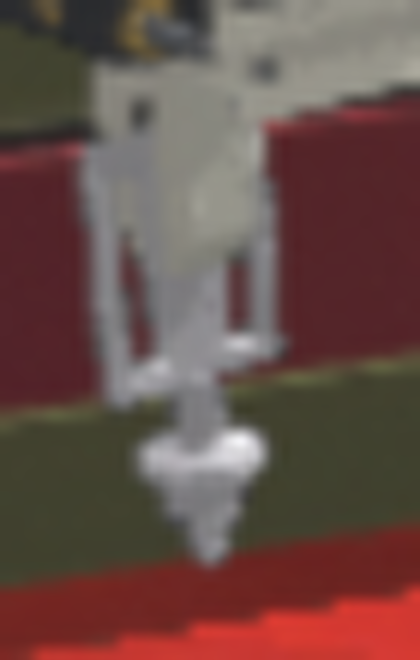

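```bash
python3 - <<'E'
from h import *
manip.move_pose([.552,-.1135,.27],q(28.5)); manip.servo_line([.552,-.1135,.186],vel=.12); manip.sleep(.3); st()
print(R.from_quat(manip.current_tcp_rot()).as_matrix().round(3)[:,0])
im=viewer.get_image('side'); cv2.imwrite('pics/s4full.png',im[:,:,::-1]); zoom(im,310,370,135,205,9,'pics/s4.png')
P=np.array([[.552,-.1135,z] for z in(.129,.097,.087)]); print([ ((p-[310,135]+.5)*9-.5).round(0) for p in proj('side',P)])
E
```

```text
19.01 [ 0.5523 -0.1136  0.1866] F [-0.38  0.2  -1.39] M [-0.   -0.16  0.01] gap 0.0077
[0.879 0.477 0.001]
[array([295., 361.]), array([294., 429.]), array([294., 450.])]
```

View pics/s4.png

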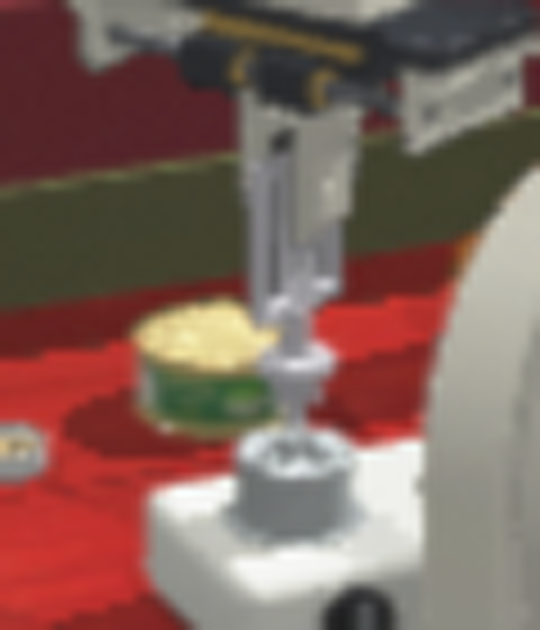

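The side view puts the pilot tip at (294,430), directly above the socket mouth at (294,452). I'll descend with force checks.

```bash
python3 - <<'E'
from h import *
x,y=.552,-.1135; z=.186
while z>.148:
    z-=.002; manip.servo_line([x,y,z],vel=.04)
    f=manip.current_force(); p=manip.current_tool_pos()
    print(round(z,3),p.round(4),f.round(1),np.round(manip.current_wrist_torque(),2),round(manip.current_clock(),2))
    if f[2]>14 or abs(f[:2]).max()>12: break
E
```

```text
0.184 [ 0.5519 -0.1136  0.1838] [-0.9  0.1 -1.8] [ 0.07 -0.19 -0.  ] 19.31
0.182 [ 0.5519 -0.1135  0.1818] [-0.3 -0.1 -0.9] [ 0.03 -0.18 -0.03] 19.56
0.18 [ 0.5519 -0.1135  0.1798] [ 0.8  0.1 -1.3] [-0.01 -0.13  0.03] 19.81
0.178 [ 0.5519 -0.1135  0.1778] [-0.2  0.2 -1.7] [ 0.01 -0.13 -0.  ] 20.06
0.176 [ 0.5519 -0.1135  0.1758] [-0.3 -0.  -1.3] [ 0.   -0.11  0.  ] 20.31
0.174 [ 0.5519 -0.1135  0.1738] [-0.4 -0.4 -1.5] [-0.02 -0.13  0.01] 20.56
0.172 [ 0.5519 -0.1135  0.1718] [ 0.   0.2 -1.1] [ 0.04 -0.14 -0.02] 20.81
0.17 [ 0.5519 -0.1135  0.1698] [-0.2 -0.  -2. ] [-0.   -0.13 -0.02] 21.06
0.168 [ 0.5519 -0.1135  0.1678] [-0.4 -0.5 -1.4] [-0.02 -0.16  0.08] 21.31
0.166 [ 0.5519 -0.1135  0.1658] [ 0.   0.  -1.1] [ 0.02 -0.16  0.03] 21.56
0.164 [ 0.5519 -0.1135  0.1639] [ 1.1  0.6 -0.9] [ 0.01 -0.09  0.04] 21.81
0.162 [ 0.5519 -0.1135  0.1618] [-0.1  0.6 -2.5] [ 0.06 -0.18  0.04] 22.06
0.16 [ 0.5519 -0.1135  0.1598] [ 0.2  0.1 -1.8] [-0.   -0.1   0.03] 22.31
0.158 [ 0.552  -0.1136  0.1579] [ 0.4 -0.8 -1. ] [-0.06 -0.21  0.01] 22.56
0.156 [ 0.5523 -0.1135  0.1564] [-0.6 -0.1  2.6] [-0.1  -0.1   0.02] 22.81
0.154 [ 0.5523 -0.1135  0.1542] [-0.8 -0.3  1.9] [-0.14 -0.19  0.02] 23.06
0.152 [ 0.5523 -0.1136  0.1521] [-0.7 -1.5  3.3] [-0.18 -0.2  -0.04] 23.31
0.15 [ 0.5523 -0.1135  0.1501] [ 0.3 -0.3  4.8] [-0.2  -0.25 -0.01] 23.56
0.148 [ 0.5523 -0.1136  0.1482] [ 0.9 -0.8  5.6] [-0.15 -0.29  0.01] 23.81
```

Meshed on the first try, with the spring ramp as expected. I'll press on until the collar lands on the rim.

```bash
python3 - <<'E'
from h import *
x,y=.552,-.1135; z=.148
while z>.138:
    z-=.001; manip.servo_line([x,y,z],vel=.03); manip.sleep(.1)
    f=manip.current_force(); p=manip.current_tool_pos()
    print(round(z,3),p.round(4),f.round(1),np.round(manip.current_wrist_torque(),2),round(manip.current_clock(),2))
    if f[2]>18: break
manip.sleep(.5); st()
im=viewer.get_image('side'); zoom(im,310,370,135,205,9,'pics/s5.png'); cv2.imwrite('pics/s5full.png',im[:,:,::-1])
im=viewer.get_image('top'); cv2.imwrite('pics/t5.png',im[:,:,::-1])
E
```

```text
0.147 [ 0.5524 -0.1135  0.1478] [-1.6 -0.9  9.6] [-0.11  0.17  0.02] 24.16
0.146 [ 0.5525 -0.1135  0.1478] [-3.8 -0.6 16.6] [-0.15  0.8   0.  ] 24.51
0.145 [ 0.5526 -0.1135  0.1477] [-5.9 -0.6 24.8] [-0.22  1.64 -0.03] 24.86
 25.36 [ 0.5526 -0.1134  0.1477] F [-6.04 -1.22 23.81] M [-0.15  1.64 -0.03] gap 0.0079
```

View pics/s5.png

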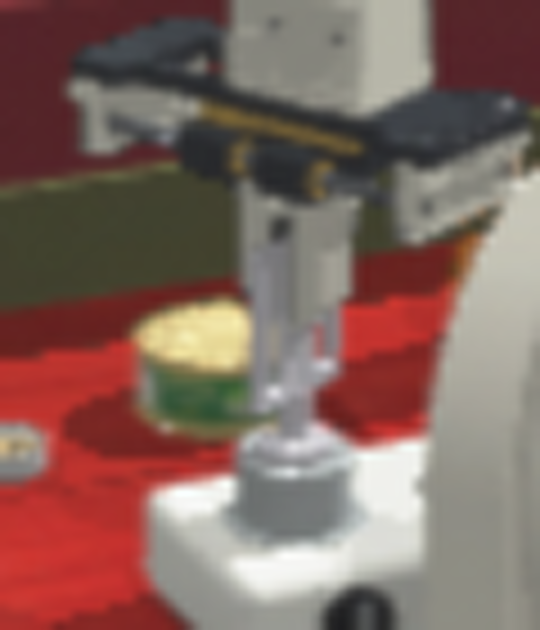

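View pics/t5.png

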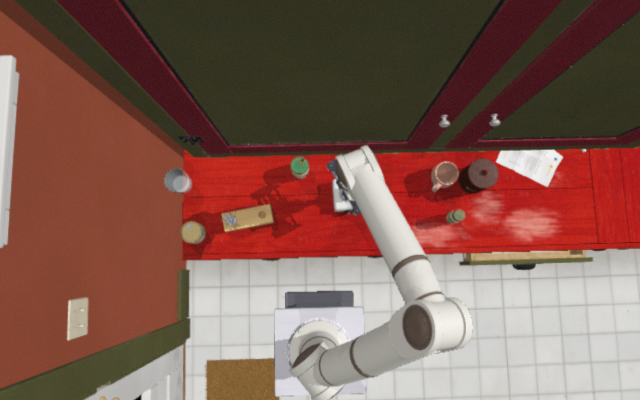

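The side view shows the collar sitting on the rim at about (295,445), and the push hit a hard stop at TCP z=0.1478, where 0.148 was predicted. The top view shows the whisk, mug and jar in their original places.

```bash
python3 - <<'E'
from h import *
manip.hand_in(); st()
E
```

```text
the job is handed in; nothing more can be done
the job is handed in; nothing more can be done
```

The job is handed in at about 25 s of the 50 s allowed. As far as my checks show, both steps worked, but no verdict was reported.

- **Reset plunger:** I pressed it with closed fingers. Contact came at z = 0.079 and the hard stop at z = 0.071, which is the full 8 mm of travel. I held it about 0.5 s at 25 N and then lifted well clear. I could not see it spring back: the arm hid it from the side camera, so the height came from touch rather than two views.
- **Paddle grip:** I gripped the paddle across its rib at 40 N, and the finger gap was 8 mm, matching the blade. A side view after lifting showed it upright and centred in the jaws to within about 1 mm.
- **Meshing:** I turned the paddle to 28.5° over the socket. The two views disagreed slightly on the slot angle: 30.5° from the top, about 34° from the side, and 27° by eye on the rectified picture. The splines still meshed on the first descent, with no search needed.
- **Final state:** The spring force rose as expected, then the push hit a hard stop at TCP height 0.1478 m, where flush was predicted at 0.148 m. The paddle was still gripped and pressed down with about 24 N, and the side view showed the collar on the rim.
- **Surroundings:** The whisk, mug and jar looked unmoved in the last top picture. The tin is hidden from the top camera but looked unmoved in the side view.

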